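# Hook and close the filter cover of the bench dust box

### The job

Close the dust box on the jeweller's bench with the cover that has a lip. Take that cover by its handle, hold it tilted with the lip down, hook the lip under the box's ledge, then swing the cover down until it lies flat on its seat inside the rim, and only then let go. Leave the plain cover, which has no lip, where it lies.

Things in the scene. Friction and masses are not known exactly. Their poses are not given: they have to be found in the camera images.
- dust_box: Grey fixed box 196 x 150 mm. Origin: centre of its underside, z up. Flat seat at z 60 mm, x -88..88, y -65..65, filter hole x -10..50, y -35..35 in it. Rim, top z 72, at +x and both y sides. At the -x end (robot side) a wall at x -88 carries a ledge over the seat, out to x -54, full width, underside z 86, top z 91; its slot opens to +x. The seat exceeds the lipped cover by 20 mm each way.
- cover_grip (a point): Right cover, 0.3 kg: aluminium plate 120 (x) x 110 x 10 mm; lip 60 wide, 5 thick, juts 36 from its -x edge, flush with the underside. Starts flat, lip towards the robot. Black bow handle along y over the plate's centre: bar 70 x 14 thick (x), 28 to 46 above the underside, posts at y +-30. Point: bar's middle, 36 above the underside; cover's axes, z up. Lip fits the slot tilted 10 to 30 deg.
- cover_lip (a point): Middle of the tip of that cover's lip: 96 mm towards -x from the plate's centre and 2.5 mm above the underside; axes are the cover's.
- plain_grip (a point): Middle of the handle bar of the plain cover, which is not to be moved: same plate and handle as the other, 36 mm above its underside, but no lip. The two covers lie on either side of the box, either way round.
Things that resemble listed ones, but are neither listed nor needed, are in the scene too. What is shaped like the part that bears cover_grip but green or turquoise is not meant.

How it is judged:
By the outcome, as a careful person would: the job done as asked, in the order asked, and still so for the second after the job is handed in, with the robot touching nothing.
It also fails if it takes over 43 s, if anything falls off the work surface, if the arm or the gripper's body presses on something with over 40 N, if the wrist force passes 120 N, or if a joint passes its speed limit or range.

### The arm

A 7-joint arm with a two-finger parallel gripper is mounted at the origin on the work surface. World frame = base frame: x ahead of the robot, y to its left, z up, the work surface at z = 0. Lengths are in m, angles in degrees, forces in N, time in s.
With the tool pointing down it reaches from about 0.425 to 0.875 m from the base axis. Payload 4.7 kg.
Tool frame: the origin (TCP) lies midway between the tips of the shut fingers; the grasp point (between the pads) lies 19 mm behind it; z points along the fingers, x is the direction in which the jaws open and shut, and the axes are right-handed (so a half turn about z gives the same grasp; the last joint's range is limited). The gripper opens to 87 mm and grips with 3 to 60 N. Pads are 19 mm wide; open, the fingers measure 117 mm over their backs; the gripper's body (75 mm by 190 mm) begins 51 mm behind the grasp point.
Start: joints at [68.417, 18.392, -4.016, 83.108, 1.295, 78.541, -3.26], TCP at [0.248, -0.601, 0.223] pointing down, gripper open.
Joint ranges: [-163.93, 163.93], [-17.29, 119.83], [-79.2, 71.16], [3.27, 140.29], [-89.18, 269.18], [5.43, 117.66], [-154.24, 154.24]. Speed limits (degrees/s): [147.25, 147.25, 180, 180, 180, 180, 180].

### API

Orientations are given as [roll, pitch, yaw] about the fixed x, y, z axes, in that order (R = Rz(yaw) Ry(pitch) Rx(roll)).
In Python, from cell import telemetry, optics, env gives the robot as it stands.
- The arm moves only by the tool arm_command, never from a script. Its arguments are lists of equal length, an entry for each row: "translation": the shift along the tool's x, y, z in cm, a list of three; "twist": the turn about the tool's z in degrees. In form: {"translation": [[x, y, z], ...], "twist": [twist, ...]}. A call has 1 to 10 rows; each row shifts and turns the pose as measured when the row begins, along the tool's axes as they then stand; what a row does not reach is not made up. A row lasts 1/8 s, in which the tool goes at most 62.5 mm and 10.7 degrees, less where a joint would pass 70% of its speed; a pose out of reach is approached as far as the arm can. A call is refused whole if a number of a shift passes 6.25 or a number of a turn 10.7, either way. A call with a gripper value outside its range is refused whole. "grip" is the opening in per cent of the stroke, from 0 (shut) to 100 (fully open), set as the call begins (left out, the last holds). The fingers move at their own pace and stop on an object; "force" is the grip in N (left out, the last holds). Time passes only in rows, so rows that do not move let the fingers close. It gives the time, the measured TCP pose, the force and the opening at its end, in the units of the state.
- telemetry.get_obs(): the state, without advancing time (a new reading comes with each control period).
- optics.read_camera(name): name is "scene" or "top" or "wrist"; returns a dict with "img" (384x512x3 uint8, blue, green, red), "fx", "fy", "cx", "cy" (pixels), "extrinsics" (4x4, takes a point from camera to world coordinates); the wrist camera has in their place "hand_eye" (4x4, takes a point from camera to tool coordinates, whose origin is the TCP and whose axes are the tool frame's). Camera axes: x right, y up, looking along -z (the intrinsics and any distortion apply to the point x, -y, -z); pixel columns grow to the right and rows downward; lengths in m; the calibration is good to about 2 mm. The wrist camera is an equidistant fisheye: a pixel r from the principal point sees the ray r / f radians off the axis. A picture is of the moment at which its call begins: read the wrist's pose just before it. There is no depth.
- env.sign_off(): hands the job in, once; it reports no verdict.
The state is a dict: "time_s": time; "qpos": joint angles; "joint_velocities": joint speeds; "effort": joint torques, N m; "tool_pos": TCP position; "tool_rot": TCP orientation; "force": force on the tool from outside, world axes, zero at the start; "wrist_torque": the same for the moment, N m; "grip_width": finger opening in m.
Only numpy, scipy, OpenCV 4.12 (cv2) and the standard library are available. Lean on these libraries where they do the work, as an engineer would, in place of code of your own. Each camera call takes 0.05 s, during which the arm holds its last target. There are 200 camera calls.

## Working session

There is one attempt and no reset: what is moved stays moved. The work goes in short steps, Python scripts to look and compute and a tool call to move; the robot and the scene stay as the last step left them, time stands still between calls to the robot, and variables do not carry over. Pictures are saved under pics/ and viewed, about 8 in all and at most 12, crops included, and the job is handed in when it is done.

Besides the shell and the picture viewer there is one more tool, called after ">>>" as name([rows], argument=value, ...), one row to a line, values as JSON. arm_command: Moves the arm, as the interface text tells. Its arguments: {"type":"object","properties":{"translation":{"type":"array","items":{"type":"array","items":{"type":"number"}}},"twist":{"type":"array","items":{"type":"number"}},"grip":{"type":"number"},"force":{"type":"number"}},"required":["translation","twist"]}

```bash
mkdir -p pics
cat > h.py <<'E'
from cell import telemetry, optics, env
import numpy as np, cv2
from scipy.spatial.transform import Rotation as Ro
def ray(c,u,v,T=None):
    # pinhole: T=extrinsics
    T=c["extrinsics"]
    d=np.array([(u-c["cx"])/c["fx"],-(v-c["cy"])/c["fy"],-1.]); T=np.array(T)
    return T[:3,3],T[:3,:3]@d
def onz(c,u,v,z):
    o,d=ray(c,u,v); return o+d*(z-o[2])/d[2]
def toolT(s):
    T=np.eye(4);T[:3,:3]=Ro.from_euler('xyz',s["tool_rot"],degrees=True).as_matrix();T[:3,3]=s["tool_pos"];return T
def wray(c,u,v,TT):
    x,y=(u-c["cx"])/c["fx"],(v-c["cy"])/c["fy"]; r=np.hypot(x,y); k=np.sin(r)/max(r,1e-9)
    d=np.array([x*k,-y*k,-np.cos(r)]); W=TT@np.array(c["hand_eye"]); return W[:3,3],W[:3,:3]@d
def tri(*rs):
    A=np.zeros((3,3));b=np.zeros(3)
    for o,d in rs:
        d=d/np.linalg.norm(d);P=np.eye(3)-np.outer(d,d);A+=P;b+=P@o
    p=np.linalg.solve(A,b); return p
def wproj(c,p,TT):
    W=np.linalg.inv(TT@np.array(c["hand_eye"])); q=W[:3,:3]@p+W[:3,3]; x,y,z=q[0],-q[1],-q[2]
    th=np.arctan2(np.hypot(x,y),z);n=max(np.hypot(x,y),1e-9)
    return c["cx"]+c["fx"]*th*x/n, c["cy"]+c["fy"]*th*y/n
E
python3 - <<'E'
from h import *
s=telemetry.get_obs();print(s)
ims=[]
for n in("scene","top"):
    c=optics.read_camera(n);print(n,{k:v for k,v in c.items() if k!="img"});cv2.imwrite(f"pics/{n}0.png",c["img"])
    import pickle;pickle.dump(c,open(f"{n}.pkl","wb"))
E
```

```text
{'time_s': 0.0, 'qpos': array([68.41480505, 18.44007775, -4.014581  , 83.17609724,  1.29529836,
       78.54091899, -3.26065472]), 'joint_velocities': array([ 0.09787842,  0.00560555, -0.04477379,  0.08554238, -0.10054203,
        0.02214117, -0.01580937]), 'effort': array([ 3.74180272e-04, -4.91288638e+01, -4.03594449e-01, -3.12524521e+01,
       -6.39846898e-02,  4.37054154e-02,  1.48402469e-04]), 'tool_pos': array([ 0.24734868, -0.60048638,  0.22143938]), 'tool_rot': array([ 1.79993587e+02,  1.11835717e-01, -6.76065323e+01]), 'force': array([ 0.84376767,  0.57572197, -0.51203882]), 'wrist_torque': array([0.03401055, 0.03119969, 0.02197878]), 'grip_width': 0.08696789684285564}
scene {'fx': 448.5099761069874, 'fy': 448.5099761069874, 'cx': 255.9592333948695, 'cy': 187.86370917175648, 'extrinsics': array([[ 0.59118368, -0.60390563,  0.53460251,  1.18980745],
       [ 0.80636461,  0.45626435, -0.37629637, -0.45958571],
       [-0.01667258,  0.65354482,  0.75670417,  1.16555365],
       [ 0.        ,  0.        ,  0.        ,  1.        ]])}
top {'fx': 455.5427529082483, 'fy': 455.5427529082483, 'cx': 262.50674022763445, 'cy': 194.187270706617, 'extrinsics': array([[ 2.87296442e-02,  9.97274845e-01, -6.79521225e-02,
         2.87893872e-01],
       [-9.99585940e-01,  2.87718650e-02, -3.57476016e-04,
         8.69350967e-02],
       [ 1.59860745e-03,  6.79342565e-02,  9.97688519e-01,
         1.46304103e+00],
       [ 0.00000000e+00,  0.00000000e+00,  0.00000000e+00,
         1.00000000e+00]])}
```

View pics/scene0.png

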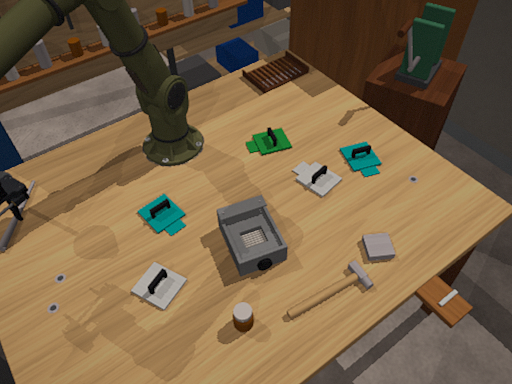

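View pics/top0.png

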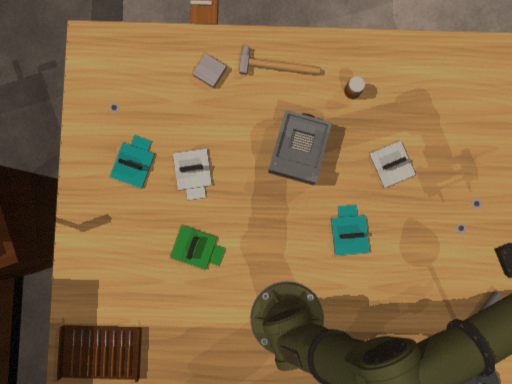

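The white plates are at top (192,173) and (393,164). The first has a lip, pointing to the robot, so it is the one meant; the second has none and is the plain cover. The turquoise and green ones, at top (132,163), (350,232) and (198,247), are decoys. The box is at top (301,147). Next I confirm this in a crop and measure.

Run:
```python
from h import *
import pickle
ct,cs=[pickle.load(open(n+".pkl","rb")) for n in("top","scene")]
def blob(c,x0,y0,x1,y1,f):
    m=np.zeros(c["img"].shape[:2],np.uint8); m[y0:y1,x0:x1]=f(c["img"][y0:y1,x0:x1])
    n,l,st,ce=cv2.connectedComponentsWithStats(m); i=1+np.argmax(st[1:,4]); return (l==i).astype(np.uint8),ce[i],st[i]
white=lambda I:((I.min(2)>130)&(np.ptp(I,axis=2)<40)).astype(np.uint8)
black=lambda I:(I.max(2)<50).astype(np.uint8)
H={}
for nm,rt,rs in(("lip",(165,140,222,205),(288,155,350,200)),("plain",(362,135,424,192),(125,258,195,312))):
    r=[]
    for c,b in((ct,rt),(cs,rs)):
        m,ce,st=blob(c,*b,black); ys,xs=np.nonzero(m); r.append(ray(c,*ce)); print(nm,"handle",ce,st)
    p=tri(*r);print("tri",p)
    m,ce,st=blob(ct,*rt,white); k=cv2.findContours(m,0,2)[0][0]; rr=cv2.minAreaRect(k);print("white top",ce,rr)
    for q in cv2.boxPoints(rr): print(onz(ct,*q,.01).round(4))
    m,ce,st=blob(ct,*rt,black);ys,xs=np.nonzero(m);P=np.array([onz(ct,x,y,.046)[:2] for x,y in zip(xs,ys)]);w,v=np.linalg.eigh(np.cov(P.T));print("handle ctr",P.mean(0),"axis",np.degrees(np.arctan2(v[1,1],v[0,1])))
a=cv2.resize(ct["img"][85:210,160:345],None,fx=4,fy=4,interpolation=cv2.INTER_CUBIC)[:, :740]
cv2.imwrite("pics/crop1.png",a)
```

```text
lip handle [190.75409836 167.70491803] [181 166  21   5  61]
lip handle [318.67326733 173.52475248] [312 166  15  18 101]
tri [0.46317411 0.31717457 0.02729442]
white top [192.18069307 173.06105611] ((192.65997314453125, 174.6199951171875), (47.80042266845703, 33.65828323364258), 81.8698959350586)
[0.5101 0.3802 0.01  ]
[0.5287 0.2737 0.01  ]
[0.3768 0.2464 0.01  ]
[0.3585 0.3522 0.01  ]
handle ctr [0.46096636 0.31428152] axis 98.90247143587845
plain handle [394.62222222 162.71111111] [384 158  22  10  45]
plain handle [156.78395062 280.52469136] [148 269  19  25 162]
tri [ 0.49792541 -0.32758984  0.02968798]
white top [391.37096774 164.08971774] ((392.2068786621094, 163.98275756835938), (36.89711380004883, 33.48314666748047), 66.80140686035156)
[ 0.5276 -0.2531  0.01  ]
[ 0.5733 -0.3518  0.01  ]
[ 0.4647 -0.3993  0.01  ]
[ 0.4194 -0.301   0.01  ]
handle ctr [ 0.49518853 -0.32361217] axis 113.59873679904675
```

View pics/crop1.png

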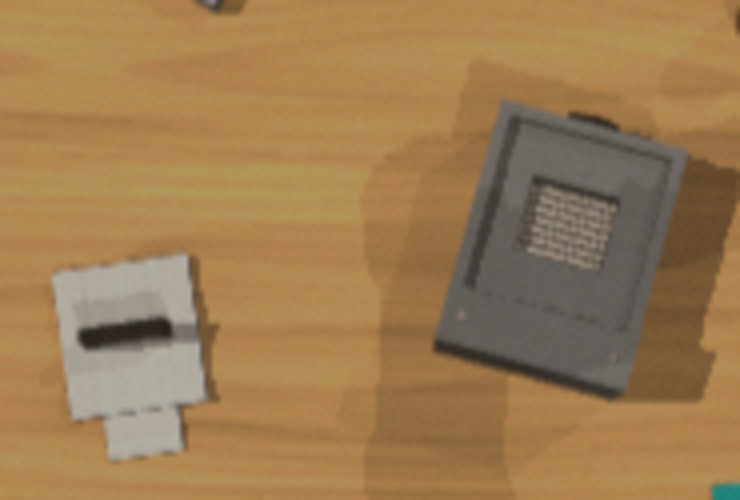

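The crop confirms it: the left white plate has the lip, pointing down at crop (145,432), and its bow handle is at crop (125,333). The box is at crop (560,250), with the ledge at its lower end.

The tool cannot be tilted. I will grip the bar by its 70 mm ends along cover y, so the cover can pivot between the pads. First I go above the cover.

```bash
cat >> h.py <<'E'
import sys
def plan(wps,step=5.5,ang=10,s=None):
    """wps: list of (x,y,z,yaw) in m,deg. prints rows"""
    s=s or telemetry.get_obs(); p=np.array(s["tool_pos"]);R=Ro.from_euler('xyz',s["tool_rot"],degrees=True)
    yaw=s["tool_rot"][2];rows=[];tw=[]
    for w in wps:
        d=np.array(w[:3])-p; dy=(w[3]-yaw+180)%360-180
        n=int(max(1,np.ceil(np.linalg.norm(d)*100/step),np.ceil(abs(dy)/ang)))
        for i in range(n):
            t=R.inv().apply(d/n*100); rows.append([round(float(x),1) for x in t]); tw.append(round(dy/n,1))
            R=R*Ro.from_euler('z',tw[-1],degrees=True)
        p=np.array(w[:3]);yaw=w[3]
    for i in range(0,len(rows),10): print(rows[i:i+10],tw[i:i+10])
E
python3 - <<'E'
from h import *
plan([(.52,-.30,.26,-20),(.58,0,.26,40),(.46,.315,.26,99)])
E
```

```text
[[-2.2, -4.6, -0.5], [-2.6, -4.3, -0.5], [-3.1, -4.0, -0.5], [-3.5, -3.7, -0.5], [-3.9, -3.3, -0.5], [-4.2, -2.9, -0.5], [-4.5, -2.4, -0.5], [-4.7, -1.9, -0.5], [-4.9, 1.3, 0.0], [-4.6, 2.1, 0.0]] [np.float64(6.0), np.float64(6.0), np.float64(6.0), np.float64(6.0), np.float64(6.0), np.float64(6.0), np.float64(6.0), np.float64(6.0), 10.0, 10.0]
[[-4.2, 2.9, 0.0], [-3.6, 3.6, 0.0], [-3.0, 4.1, 0.0], [-2.2, 4.6, 0.0], [1.4, 4.6, 0.0], [2.0, 4.4, 0.0], [2.6, 4.0, 0.0], [3.2, 3.6, 0.0], [3.7, 3.1, 0.0], [4.1, 2.5, 0.0]] [10.0, 10.0, 10.0, 10.0, 8.4, 8.4, 8.4, 8.4, 8.4, 8.4]
[[4.4, 1.9, 0.0]] [8.4]
```

```bash
sed -i 's/tw.append(round(dy\/n,1))/tw.append(round(float(-dy\/n),1))/' h.py
python3 - <<'E'
from h import *
plan([(.52,-.30,.26,-20),(.58,0,.26,40),(.46,.315,.26,99)])
E
```

```text
[[-2.2, -4.6, -0.5], [-1.7, -4.8, -0.5], [-1.2, -4.9, -0.5], [-0.7, -5.0, -0.5], [-0.1, -5.1, -0.5], [0.4, -5.1, -0.5], [0.9, -5.0, -0.5], [1.4, -4.9, -0.5], [-0.7, -5.0, 0.0], [0.2, -5.1, 0.0]] [-6.0, -6.0, -6.0, -6.0, -6.0, -6.0, -6.0, -6.0, -10.0, -10.0]
[[1.0, -5.0, 0.0], [1.9, -4.7, 0.0], [2.7, -4.3, 0.0], [3.4, -3.8, 0.0], [1.6, -4.5, 0.0], [2.3, -4.3, 0.0], [2.9, -3.9, 0.0], [3.4, -3.4, 0.0], [3.9, -2.9, 0.0], [4.2, -2.3, 0.0]] [-10.0, -10.0, -10.0, -10.0, -8.4, -8.4, -8.4, -8.4, -8.4, -8.4]
[[4.5, -1.7, 0.0]] [-8.4]
```

>>> arm_command([
  [-2.2,-4.6,-0.5],
  [-1.7,-4.8,-0.5],
  [-1.2,-4.9,-0.5],
  [-0.7,-5.0,-0.5],
  [-0.1,-5.1,-0.5],
  [0.4,-5.1,-0.5],
  [0.9,-5.0,-0.5],
  [1.4,-4.9,-0.5],
  [-0.7,-5.0,0.0],
  [0.2,-5.1,0.0],
], twist=[-6.0,-6.0,-6.0,-6.0,-6.0,-6.0,-6.0,-6.0,-10.0,-10.0], grip=100)

```text
time_s: 1.35
tool_pos: [0.539, -0.1873, 0.2566]
tool_rot: [-179.6, 0.5, 2.0]
force: [0.6, 0.5, -0.2]
grip_width: 0.0872
```

Run:
```python
from h import *
plan([(.58,0,.26,40),(.46,.315,.26,99)])
```

```text
[[1.2, -4.6, -0.1], [1.9, -4.4, -0.1], [2.6, -4.0, -0.1], [3.3, -3.5, -0.1], [1.6, -4.6, 0.0], [2.2, -4.3, 0.0], [2.8, -3.9, 0.0], [3.4, -3.4, 0.0], [3.8, -2.9, 0.0], [4.2, -2.3, 0.0]] [-9.5, -9.5, -9.5, -9.5, -8.4, -8.4, -8.4, -8.4, -8.4, -8.4]
[[4.5, -1.7, 0.0]] [-8.4]
```

>>> arm_command([
  [1.2,-4.6,-0.1],
  [1.9,-4.4,-0.1],
  [2.6,-4.0,-0.1],
  [3.3,-3.5,-0.1],
], twist=[-9.5,-9.5,-9.5,-9.5])

```text
time_s: 1.85
tool_pos: [0.578, 0.0063, 0.2601]
tool_rot: [-179.3, 0.2, 41.2]
force: [0.3, -0.3, 0.1]
grip_width: 0.0871
```

```bash
cat > snap.py <<'E'
from h import *
import pickle
n=sys.argv[1]; s=telemetry.get_obs(); c=optics.read_camera("wrist"); pickle.dump((s,c),open(f"{n}.pkl","wb")); cv2.imwrite(f"pics/{n}.png",c["img"]); print(s["tool_pos"],s["tool_rot"],s["time_s"])
E
python3 snap.py wbox1
python3 - <<'E'
from h import *
import pickle
s,c=pickle.load(open("wbox1.pkl","rb"));print({k:v for k,v in c.items() if k!="img"})
plan([(.46,.315,.26,99)])
E
```

```text
[0.57797963 0.00633825 0.26005256] [-179.33418462    0.20944033   41.24493401] 1.85
{'fx': 297.3186396354542, 'fy': 297.3186396354542, 'cx': 253.63811765104947, 'cy': 183.1648786255579, 'hand_eye': array([[ 9.99999140e-01, -1.21777566e-03, -4.87795371e-04,
         5.44029122e-05],
       [-1.30496762e-03, -9.61442374e-01, -2.75003380e-01,
        -7.46216995e-02],
       [-1.34094717e-04,  2.75003780e-01, -9.61443136e-01,
        -1.62539306e-01],
       [ 0.00000000e+00,  0.00000000e+00,  0.00000000e+00,
         1.00000000e+00]])}
[[1.9, -5.0, 0.1], [2.7, -4.6, 0.1], [3.4, -4.1, 0.1], [4.0, -3.5, 0.1], [4.6, -2.8, 0.1], [5.0, -2.0, 0.1]] [-9.5, -9.5, -9.5, -9.5, -9.5, -9.5]
```

View pics/wbox1.png

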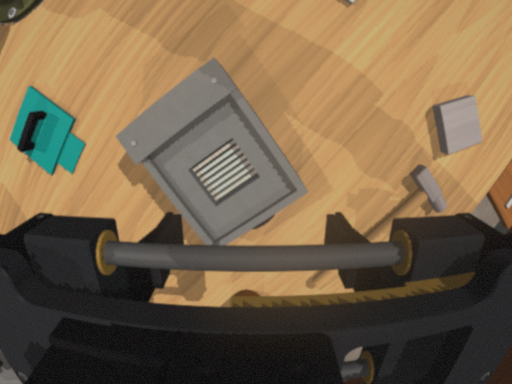

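The whole box is visible. The ledge-end corners are at about (212,60) and (118,136), the far rim corners at about (306,188) and (217,243), and the hole is at (225,171). I carry on to the cover, then compute the box pose.

>>> arm_command([
  [1.9,-5.0,0.1],
  [2.7,-4.6,0.1],
  [3.4,-4.1,0.1],
  [4.0,-3.5,0.1],
  [4.6,-2.8,0.1],
  [5.0,-2.0,0.1],
], twist=[-9.5,-9.5,-9.5,-9.5,-9.5,-9.5])

```text
time_s: 2.65
tool_pos: [0.4556, 0.3162, 0.2568]
tool_rot: [-179.5, -0.7, 100.4]
force: [1.5, -0.2, 0.1]
grip_width: 0.0868
```

```bash
python3 snap.py wcov1
python3 - <<'E'
from h import *
import pickle
s,c=pickle.load(open("wbox1.pkl","rb"));ct=pickle.load(open("top.pkl","rb"));T=toolT(s)
W=[(212,60),(118,136),(306,188),(217,243)];P=[(268.8,172),(313.8,184.2),(285.5,110),(331.8,123)]
Z=[.091,.091,.072,.072];B=np.array([(-.098,.075),(-.098,-.075),(.098,.075),(.098,-.075)])
G=[]
for w,p,z in zip(W,P,Z):
    q=tri(wray(c,*w,T),ray(ct,*p)); o,d=wray(c,*w,T); g=o+d*(z-o[2])/d[2]; G.append(g[:2]); print("tri",q.round(4),"wrist@z",g.round(4),"top@z",onz(ct,*p,z).round(4))
G=np.array(G)
for a,b in((0,1),(2,3),(0,2),(1,3)): print(a,b,np.linalg.norm(G[a]-G[b]))
v=(G[2]+G[3]-G[0]-G[1]);print("yaw",np.degrees(np.arctan2(v[1],v[0])),"ctr",G.mean(0))
E
```

```text
[0.45564701 0.31619673 0.25675885] [-179.50608833   -0.71759856  100.40463766] 2.65
tri [0.4538 0.0693 0.0516] wrist@z [0.4619 0.068  0.091 ] top@z [0.4492 0.0703 0.091 ]
tri [ 0.4207 -0.0729  0.0756] wrist@z [ 0.4282 -0.0713  0.091 ] top@z [ 0.4161 -0.0667  0.091 ]
tri [0.6528 0.0236 0.049 ] wrist@z [0.646  0.0268 0.072 ] top@z [0.6462 0.0237 0.072 ]
tri [ 0.6211 -0.1276  0.0247] wrist@z [ 0.6109 -0.1053  0.072 ] top@z [ 0.6095 -0.1206  0.072 ]
0 1 0.14335518292341065
2 3 0.1366602600125952
0 2 0.18869035190439146
1 3 0.1857590388515576
yaw -11.579044107569064 ctr [ 0.53676042 -0.02045004]
```

View pics/wcov1.png

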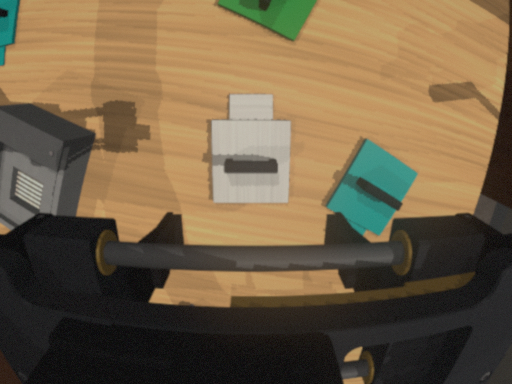

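The cover is below: plate corners about (212,121), (290,121), (289,203), (213,203), bar at (251,166), lip tip at (251,95). I measure the bar from this view together with the top view.

```bash
cat > cov.py <<'E'
from h import *
import pickle
ct=pickle.load(open("top.pkl","rb"))
s,c=pickle.load(open(sys.argv[1]+".pkl","rb"));T=toolT(s);x0,y0,x1,y1=map(int,sys.argv[2:6])
I=c["img"].astype(int);m=np.zeros(I.shape[:2],np.uint8);m[y0:y1,x0:x1]=(I.max(2)<60)[y0:y1,x0:x1]
n,l,st,ce=cv2.connectedComponentsWithStats(m);i=1+np.argmax(st[1:,4]);print("bar",ce[i],st[i])
ys,xs=np.nonzero(l==i)
def at(u,v,z): o,d=wray(c,u,v,T);return o+d*(z-o[2])/d[2]
P=np.array([at(u,v,.044)[:2] for u,v in zip(xs,ys)]);w,v=np.linalg.eigh(np.cov(P.T))
print("bar@.044",P.mean(0).round(4),"axis",np.degrees(np.arctan2(*v[::-1,1])),"ext",np.ptp(P@v[:,1]))
print("tri w/ top",tri(wray(c,*ce[i],T),ray(ct,190.75,167.7)).round(4))
m=np.zeros(I.shape[:2],np.uint8);m[y0-80:y1+50,x0-40:x1+40]=((I.min(2)>110)&(np.ptp(I,axis=2)<40))[y0-80:y1+50,x0-40:x1+40]
n,l,st,ce=cv2.connectedComponentsWithStats(m);i=1+np.argmax(st[1:,4]);k=cv2.findContours((l==i).astype(np.uint8),0,2)[0][0]
Q=np.array([at(*q[0],.01)[:2] for q in k]);r=cv2.minAreaRect(Q.astype(np.float32)*1000);print("white rect",r)
print(cv2.boxPoints(r).round(1).tolist())
E
python3 cov.py wcov1 215 150 290 182; python3 snap.py wcov2; python3 cov.py wcov2 215 150 290 182
```

```text
[0.44999309 0.32472195 0.25727587] [-179.44965527   -1.091563    101.33525017] 2.7Traceback (most recent call last):
  File "cov.py", line 6, in <module>
    n,l,st,ce=cv2.connectedComponentsWithStats(m);i=1+np.argmax(st[1:,4]);print("bar",ce[i],st[i])
                                                      ~~~~~~~~~^^^^^^^^^^
    return _wrapfunc(a, 'argmax', axis=axis, out=out, **kwds)
    return bound(*args, **kwds)
ValueError: attempt to get argmax of an empty sequence
Traceback (most recent call last):
  File "cov.py", line 6, in <module>
    n,l,st,ce=cv2.connectedComponentsWithStats(m);i=1+np.argmax(st[1:,4]);print("bar",ce[i],st[i])
                                                      ~~~~~~~~~^^^^^^^^^^
ValueError: attempt to get argmax of an empty sequence
```

>>> arm_command([
  [0,0,0],
  [0,0,0],
], twist=[0,0])

```text
time_s: 3.0
tool_pos: [0.4517, 0.3209, 0.2565]
tool_rot: [-179.4, -0.9, 100.8]
force: [0.2, 0.8, 0.7]
grip_width: 0.0869
```

```bash
python3 snap.py wcov3; sed -i 's/I.max(2)<60/I.max(2)<75/' cov.py
python3 - <<'E'
import cv2,numpy as np
I=cv2.imread("pics/wcov3.png");print(I[140:190:4,245:260].max(2).min(1)); print(I[100:220:6,250].tolist())
E
python3 cov.py wcov3 205 140 300 200
```

```text
[0.4516644  0.32086832 0.25652359] [-179.36573794   -0.91703139  100.80137945] 3.0
[192 189 184 179 167 125  75  69  72 145 170 170 178]
[[172, 186, 193], [174, 189, 193], [174, 186, 193], [172, 185, 192], [174, 187, 193], [175, 189, 193], [174, 188, 193], [176, 189, 195], [166, 180, 184], [166, 178, 185], [115, 124, 127], [61, 67, 73], [60, 66, 73], [157, 168, 174], [156, 168, 174], [174, 186, 193], [169, 184, 190], [170, 182, 190], [104, 150, 193], [99, 146, 189]]
bar [243.2195122  168.12891986] [221 162  50  12 287]
bar@.044 [0.4631 0.3122] axis 100.27237739952459 ext 0.06367175736525243
tri w/ top [0.4591 0.3118 0.0621]
white rect ((447.415771484375, 312.57757568359375), (154.13308715820312, 109.74092864990234), 10.064419746398926)
[[361.8999938964844, 353.1000061035156], [381.1000061035156, 245.10000610351562], [532.9000244140625, 272.0], [513.7000122070312, 380.1000061035156]]
```

Run:
```python
from h import *
plan([(.4635,.3135,.15,100)],step=5)
```

```text
[[-0.4, 0.4, 3.5], [-0.3, 0.4, 3.5], [-0.3, 0.4, 3.5]] [0.3, 0.3, 0.3]
```

>>> arm_command([
  [-0.4,0.4,3.5],
  [-0.3,0.4,3.5],
  [-0.3,0.4,3.5],
  [0,0,0],
  [0,0,0],
], twist=[0.3,0.3,0.3,0,0])

```text
time_s: 3.68
tool_pos: [0.47, 0.3081, 0.15]
tool_rot: [-179.5, -0.8, 99.0]
force: [1.0, 1.0, -0.4]
grip_width: 0.0865
```

```bash
python3 snap.py wcov4
python3 - <<'E'
from h import *
import pickle
s,c=pickle.load(open("wcov4.pkl","rb"));print(wproj(c,np.array([.4635,.3135,.046]),toolT(s)))
E
python3 cov.py wcov4 190 120 320 235
python3 - <<'E'
from h import *
import pickle
(s3,c3),(s4,c4)=[pickle.load(open(f"wcov{i}.pkl","rb")) for i in(3,4)]
import subprocess
E
```

```text
[0.47000513 0.30807945 0.1500337 ] [-179.54868466   -0.78864668   99.02812363] 3.675
(np.float64(259.46053390846873), np.float64(176.80157205953498))
bar [260.75344986 176.04415823] [ 226  166   72   19 1087]
bar@.044 [0.4631 0.3148] axis 100.19903793843845 ext 0.06662860067098117
tri w/ top [0.4603 0.3135 0.0539]
white rect ((447.50665283203125, 312.5558166503906), (154.93714904785156, 109.4653091430664), 10.042961120605469)
[[361.70001220703125, 352.8999938964844], [380.79998779296875, 245.1999969482422], [533.2999877929688, 272.20001220703125], [514.2000122070312, 380.0]]
```

View pics/wcov4.png

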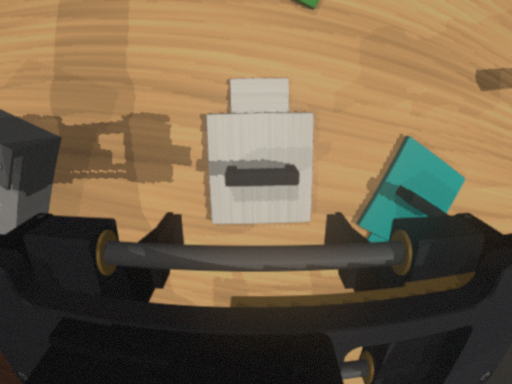

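The lipped cover's bar is at (261,176) and its lip tip at (259,80). Now the height from the two wrist views, and the descent.

Run:
```python
from h import *
import pickle
(s3,c3),(s4,c4)=[pickle.load(open(f"wcov{i}.pkl","rb")) for i in(3,4)]
print(tri(wray(c3,243.2,168.1,toolT(s3)),wray(c4,260.75,176.0,toolT(s4))))
plan([(.464,.315,.06,100.1),(.464,.315,.017,100.1)],step=3)
```

```text
[0.4540399  0.31154044 0.08313466]
[[0.2, -0.1, 2.3], [0.2, -0.1, 2.3], [0.2, -0.1, 2.3], [0.2, -0.1, 2.3], [-0.0, 0.0, 2.1], [-0.0, 0.0, 2.1]] [-0.3, -0.3, -0.3, -0.3, -0.0, -0.0]
```

>>> arm_command([
  [0.2,-0.1,2.3],
  [0.2,-0.1,2.3],
  [0.2,-0.1,2.3],
  [0.2,-0.1,2.3],
  [0,0,0],
], twist=[-0.3,-0.3,-0.3,-0.3,0])

```text
time_s: 4.35
tool_pos: [0.4699, 0.3193, 0.0648]
tool_rot: [179.6, -0.9, 100.1]
force: [-0.1, -0.3, 0.1]
grip_width: 0.087
```

```bash
python3 snap.py wcov5; python3 cov.py wcov5 150 100 350 235
python3 - <<'E'
from h import *
import pickle
(s3,c3),(s4,c4)=[pickle.load(open(f"wcov{i}.pkl","rb")) for i in(4,5)]
plan([(.464,.315,.017,100.1)],step=2.2)
E
```

```text
[0.46990135 0.31926652 0.06480435] [179.61737972  -0.92950016 100.1024281 ] 4.35
bar [249.13770004 203.51358392] [ 198  186  104   32 2687]
bar@.044 [0.4622 0.3149] axis 100.11927183421963 ext 0.06861819355436369
tri w/ top [0.461  0.3144 0.0468]
white rect ((440.9896240234375, 311.9461669921875), (141.719482421875, 109.74011993408203), 10.039575576782227)
[[361.6000061035156, 353.6000061035156], [380.79998779296875, 245.60000610351562], [520.2999877929688, 270.29998779296875], [501.20001220703125, 378.29998779296875]]
[[-0.1, -0.3, 1.6], [-0.1, -0.3, 1.6], [-0.1, -0.3, 1.6]] [-0.0, -0.0, -0.0]
```

>>> arm_command([
  [-0.1,-0.3,1.6],
  [-0.1,-0.3,1.6],
  [-0.1,-0.2,1.5],
  [0,0,0],
], twist=[0,0,0,0])

```text
time_s: 4.9
tool_pos: [0.4651, 0.3165, 0.0183]
tool_rot: [179.3, -1.0, 100.0]
force: [0.3, -0.4, 0.8]
grip_width: 0.0871
```

Within 2 mm of the target. I close gently, then firmly.

>>> arm_command([
  [0,-0.1,0.1],
  [0,0,0],
  [0,0,0],
  [0,0,0],
], twist=[0,0,0,0], grip=0, force=15)

```text
time_s: 5.4
tool_pos: [0.4645, 0.3168, 0.0177]
tool_rot: [179.2, -1.0, 100.0]
force: [-1.0, 0.0, -3.2]
grip_width: 0.0702
```

Run:
```python
from h import *
s=telemetry.get_obs();print(s["tool_pos"],s["force"],s["grip_width"])
```

```text
[0.46448849 0.31680445 0.01771892] [-1.03993815  0.02762724 -3.21787888] 0.07022417459701838
```

>>> arm_command([
  [0,0,-2],
  [0,0,-4],
  [0,0,-5],
  [0,0,-5],
  [0,0,0],
  [0,0,0],
], twist=[0,0,0,0,0,0])

```text
time_s: 6.15
tool_pos: [0.461, 0.313, 0.1856]
tool_rot: [179.3, -0.9, 100.2]
force: [-0.2, -0.0, -4.6]
grip_width: 0.0699
```

```bash
python3 snap.py hold1
python3 - <<'E'
from h import *
s=telemetry.get_obs();print(s["force"],s["grip_width"],s["wrist_torque"])
c=optics.read_camera("scene");a=c["img"][90:220,220:400];a=cv2.resize(a,None,fx=2.2,fy=2.2)
b=cv2.imread("pics/hold1.png")[:286,:396];b=cv2.imread("pics/hold1.png")[0:286,58:454]
cv2.imwrite("pics/hold1c.png",np.hstack([a,b]))
E
```

```text
[0.46095284 0.31297696 0.18555678] [179.28681241  -0.91679378 100.15408113] 6.15
[ 1.01905165 -0.0105458  -3.30674314] 0.07006010980323035 [ 0.14392812 -0.16484139  0.01627825]
```

View pics/hold1c.png

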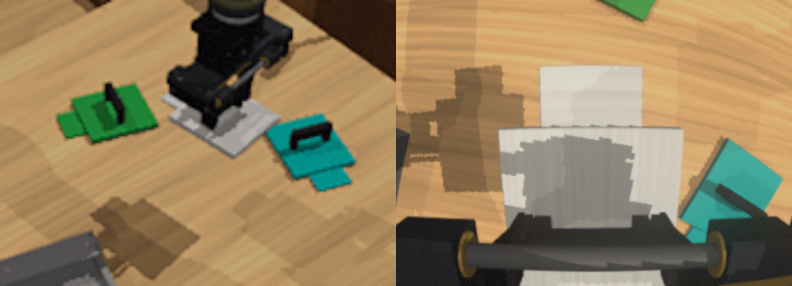

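The cover is held: plate front edge at full-image v≈127, lip tip at v≈67. I compute the tilt by projecting the lip and plate edges in the tool frame.

```bash
cat > tilt.py <<'E'
from h import *
import pickle
s,c=pickle.load(open(sys.argv[1]+".pkl","rb"));I=c["img"].astype(int)
# edges along centre column: predicted rows for lip tip & plate edge vs tilt
E4=np.eye(4)
def pr(x,z,th,y=0):
    t=np.radians(th);X=x*np.cos(t)-z*np.sin(t);Zz=x*np.sin(t)+z*np.cos(t)
    return wproj(c,np.array([y,X,-.019-Zz]),E4)
for th in range(0,36,3): print(th,"tip",[round(float(a),1) for a in pr(-.096,-.031,th,.03)],"plate",[round(float(a),1) for a in pr(-.06,-.026,th,.055)])
u=int(sys.argv[2]) if len(sys.argv)>2 else 285
col=I[:,u-2:u+3].mean(1);print("sat",[(v,int(np.ptp(col[v])),int(col[v].mean())) for v in range(30,190,4)])
E
python3 tilt.py hold1
python3 - <<'E'
from h import *
import pickle
ct=pickle.load(open("top.pkl","rb"));cs=pickle.load(open("scene.pkl","rb"))
a=cv2.resize(ct["img"][100:195,260:345],None,fx=6,fy=6,interpolation=cv2.INTER_CUBIC)
cv2.imwrite("pics/boxtop.png",a)
E
```

```text
0 tip [306.0, 65.7] plate [347.8, 128.3]
3 tip [304.6, 69.5] plate [346.1, 130.2]
6 tip [303.3, 73.4] plate [344.5, 132.3]
9 tip [302.0, 77.6] plate [343.0, 134.5]
12 tip [300.8, 81.9] plate [341.6, 137.0]
15 tip [299.7, 86.4] plate [340.2, 139.6]
18 tip [298.7, 91.0] plate [338.9, 142.4]
21 tip [297.8, 95.8] plate [337.7, 145.4]
24 tip [296.9, 100.6] plate [336.5, 148.5]
27 tip [296.0, 105.6] plate [335.5, 151.7]
30 tip [295.3, 110.7] plate [334.4, 155.0]
33 tip [294.5, 115.8] plate [333.5, 158.4]
sat [(30, 103, 158), (34, 101, 157), (38, 102, 160), (42, 99, 171), (46, 104, 166), (50, 103, 167), (54, 103, 165), (58, 101, 167), (62, 96, 173), (66, 30, 188), (70, 22, 198), (74, 21, 196), (78, 22, 200), (82, 22, 202), (86, 21, 202), (90, 21, 197), (94, 20, 193), (98, 21, 197), (102, 20, 201), (106, 20, 198), (110, 20, 197), (114, 18, 199), (118, 19, 198), (122, 19, 201), (126, 16, 163), (130, 19, 200), (134, 19, 200), (138, 20, 200), (142, 19, 199), (146, 13, 136), (150, 13, 135), (154, 12, 134), (158, 12, 135), (162, 12, 137), (166, 12, 133), (170, 12, 133), (174, 11, 133), (178, 12, 132), (182, 11, 131), (186, 11, 132)]
```

View pics/boxtop.png

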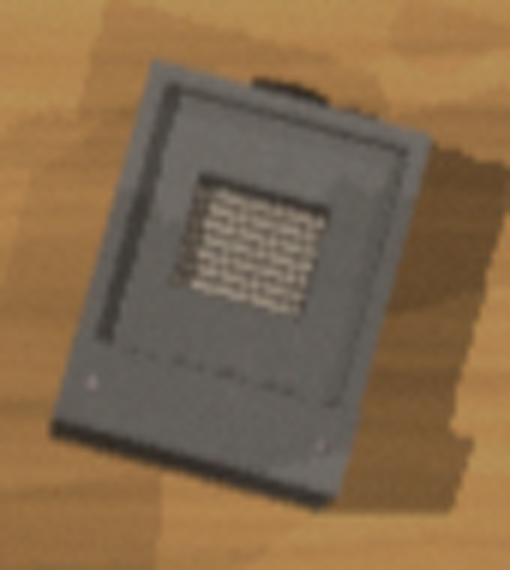

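Tilt is about 0°: at 15 N the cover holds rigidly. In the box crop, the ledge end corners are (55,421) and (330,497) and the far rim corners (152,62) and (430,137). Next I fit the box pose.

```bash
cat > boxfit.py <<'E'
from h import *
import pickle
from scipy.optimize import least_squares
ct=pickle.load(open("top.pkl","rb"))
P=np.array([(55,421),(330,497),(152,62),(430,137)])/6+[260-.4,100-.4]
Z=[.091,.091,.072,.072];B=np.array([(-.098,.075),(-.098,-.075),(.098,.075),(.098,-.075)])
G=np.array([onz(ct,*p,z)[:2] for p,z in zip(P,Z)])
s,c=pickle.load(open("wbox1.pkl","rb"));T=toolT(s)
def f(q): 
    a=q[2];R=np.array([[np.cos(a),-np.sin(a)],[np.sin(a),np.cos(a)]]);return ((B@R.T+q[:2])-G).ravel()
r=least_squares(f,[.54,-.02,-.25]);print("top fit",r.x[:2],np.degrees(r.x[2]),"res",(r.fun*1000).round(1))
for a,b in((0,1),(2,3),(0,2),(1,3)): print(np.linalg.norm(G[a]-G[b]).round(4),end=" ")
E
python3 boxfit.py
python3 - <<'E'
from h import *
plan([(.52,.25,.20,100)],step=4)
E
```

```text
top fit [ 0.53377483 -0.02296526] -13.934263922607581 res [ 0.7  2.8 -0.9 -3.1  0.6  0.8 -0.4 -0.5]
0.1439 0.1485 0.1956 0.1962 [[-2.4, 1.6, -0.5], [-2.4, 1.6, -0.5], [-2.4, 1.6, -0.5]] [0.1, 0.1, 0.1]
```

The box is at (0.534, −0.023) with yaw −14°.

To tilt the cover I turn it so its +x edge lies over the box's +y rim (z 72), with the lip hanging outside over the table. Lowering then lets the rim pivot it in the pads.

Run:
```python
from h import *
plan([(.588,.090,.19,-14)],step=4,ang=9.6)
```

```text
[[-2.0, 0.7, -0.1], [-1.9, 1.0, -0.1], [-1.7, 1.3, -0.1], [-1.4, 1.6, -0.1], [-1.2, 1.8, -0.1], [-0.8, 2.0, -0.1], [-0.5, 2.1, -0.1], [-0.1, 2.1, -0.1], [0.2, 2.1, -0.1], [0.6, 2.1, -0.1]] [9.5, 9.5, 9.5, 9.5, 9.5, 9.5, 9.5, 9.5, 9.5, 9.5]
[[0.9, 1.9, -0.1], [1.2, 1.8, -0.1]] [9.5, 9.5]
```

>>> arm_command([
  [-2.0,0.7,-0.1],
  [-1.9,1.0,-0.1],
  [-1.7,1.3,-0.1],
  [-1.4,1.6,-0.1],
  [-1.2,1.8,-0.1],
  [-0.8,2.0,-0.1],
  [-0.5,2.1,-0.1],
  [-0.1,2.1,-0.1],
  [0.2,2.1,-0.1],
  [0.6,2.1,-0.1],
], twist=[9.5,9.5,9.5,9.5,9.5,9.5,9.5,9.5,9.5,9.5])

```text
time_s: 7.5
tool_pos: [0.5546, 0.1192, 0.1742]
tool_rot: [-179.1, 1.3, 2.6]
force: [0.8, 0.7, -3.5]
grip_width: 0.0703
```

>>> arm_command([
  [0.9,1.9,-0.1],
  [1.2,1.8,-0.1],
  [0,0,0],
  [0,0,0],
], twist=[9.5,9.5,0,0])

```text
time_s: 8.0
tool_pos: [0.5711, 0.0789, 0.168]
tool_rot: [-179.8, 2.2, -16.9]
force: [0.0, 0.6, -3.5]
grip_width: 0.0699
```

Run:
```python
from h import *
plan([(.588,.090,.092,-14)],step=3)
s=telemetry.get_obs();print(s["force"],s["grip_width"])
```

```text
[[0.5, -0.5, 2.5], [0.5, -0.5, 2.5], [0.5, -0.5, 2.5]] [-1.0, -1.0, -1.0]
[ 0.04097165  0.57144454 -3.5467014 ] 0.06992728115734094
```

>>> arm_command([
  [0.5,-0.5,2.5],
  [0.5,-0.5,2.5],
  [0.5,-0.5,2.0],
  [0,0,0],
  [0,0,0],
], twist=[-1.0,-1.0,-1.0,0,0])

```text
time_s: 8.62
tool_pos: [0.5855, 0.0959, 0.0954]
tool_rot: [-179.6, 2.3, -13.0]
force: [0.8, 0.4, -3.1]
grip_width: 0.0702
```

Run:
```python
from h import *
plan([(.588,.090,.090,-14)],step=3)
```

```text
[[0.4, 0.5, 0.5]] [1.0]
```

>>> arm_command([
  [0.4,0.6,0.3],
  [0,0.2,0.4],
  [0,0,0.4],
  [0,0,0.4],
  [0,0,0],
], twist=[1,0,0,0,0])

```text
time_s: 9.25
tool_pos: [0.5896, 0.0886, 0.0833]
tool_rot: [-179.4, 2.0, -14.1]
force: [0.0, 1.3, -2.1]
grip_width: 0.07
```

>>> arm_command([
  [0,0,0.4],
  [0,0,0.4],
  [0,0,0.3],
  [0,0,0],
], twist=[0,0,0,0])

```text
time_s: 9.75
tool_pos: [0.5896, 0.0908, 0.072]
tool_rot: [-179.3, 1.9, -14.0]
force: [1.0, 2.5, -0.6]
grip_width: 0.0699
```

```bash
python3 snap.py hold2
python3 - <<'E'
from h import *
b=cv2.imread("pics/hold2.png")[0:286,58:454]
c=optics.read_camera("scene");a=cv2.resize(c["img"][130:290,170:350],None,fx=2.2,fy=2)[:286]
print(a.shape);cv2.imwrite("pics/hold2c.png",np.hstack([a,b]))
E
python3 tilt.py hold2 | tail -1
```

```text
[0.58959821 0.0907548  0.07195078] [-179.27183377    1.92830445  -13.96695779] 9.75
(286, 396, 3)
sat [(30, 93, 147), (34, 94, 146), (38, 94, 148), (42, 93, 148), (46, 92, 150), (50, 90, 139), (54, 89, 138), (58, 89, 136), (62, 86, 136), (66, 86, 132), (70, 85, 132), (74, 84, 131), (78, 83, 131), (82, 83, 131), (86, 84, 132), (90, 83, 133), (94, 84, 134), (98, 25, 168), (102, 20, 172), (106, 20, 175), (110, 20, 177), (114, 19, 178), (118, 18, 171), (122, 17, 175), (126, 19, 180), (130, 18, 176), (134, 17, 179), (138, 17, 174), (142, 17, 175), (146, 17, 178), (150, 17, 178), (154, 17, 180), (158, 17, 178), (162, 16, 177), (166, 17, 177), (170, 16, 177), (174, 16, 172), (178, 16, 171), (182, 16, 170), (186, 16, 170)]
```

View pics/hold2c.png

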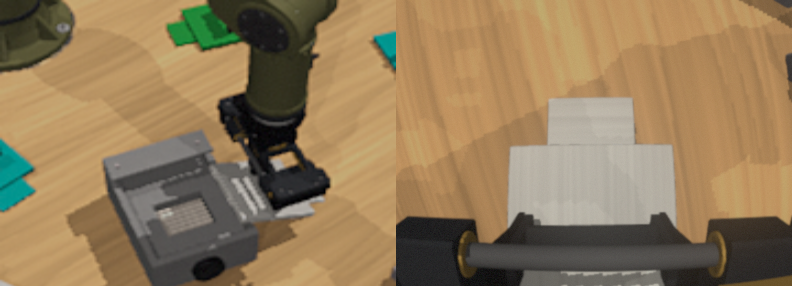

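The lip tip is now at v≈98 and the plate edge at v≈145, a lip-down tilt of about 21°. I grip harder, lift and recheck.

>>> arm_command([
  [0,0,0],
  [0,0,0],
  [0,0,-2],
  [0,0,-4],
  [0,0,-4],
  [0,0,0],
  [0,0,0],
], twist=[0,0,0,0,0,0,0], grip=0, force=30)

```text
time_s: 10.72
tool_pos: [0.5908, 0.0826, 0.1753]
tool_rot: [-179.7, 2.2, -14.3]
force: [-0.8, 0.2, -4.5]
grip_width: 0.0696
```

```bash
python3 snap.py hold3;python3 tilt.py hold3 | tail -1 | cut -c 200-420
python3 - <<'E'
from h import *
s=telemetry.get_obs();print(s["force"])
plan([(.568,-.0315,.175,76)],step=4,ang=9)
E
```

```text
[0.59082016 0.08260198 0.17534998] [-179.70617913    2.15450175  -14.30885596] 10.725
 (82, 89, 140), (86, 88, 140), (90, 88, 140), (94, 88, 140), (98, 23, 171), (102, 20, 174), (106, 20, 176), (110, 20, 178), (114, 19, 178), (118, 18, 171), (122, 19, 175), (126, 19, 180), (130, 18, 177), (134, 17, 179), (
[ 1.1753782   0.29034991 -2.24586781]
[[0.1, 1.1, -0.0], [-0.1, 1.1, -0.0], [-0.2, 1.0, -0.0], [-0.4, 1.0, -0.0], [-0.5, 0.9, -0.0], [-0.7, 0.8, -0.0], [-0.8, 0.7, -0.0], [-0.9, 0.6, -0.0], [-0.9, 0.5, -0.0], [-1.0, 0.3, -0.0]] [-8.2, -8.2, -8.2, -8.2, -8.2, -8.2, -8.2, -8.2, -8.2, -8.2]
[[-1.0, 0.2, -0.0]] [-8.2]
```

Tilt is unchanged (tip at v≈97). I move over the box.

>>> arm_command([
  [0.1,1.1,0],
  [-0.1,1.1,0],
  [-0.2,1.0,0],
  [-0.4,1.0,0],
  [-0.5,0.9,0],
  [-0.7,0.8,0],
  [-0.8,0.7,0],
  [-0.9,0.6,0],
  [-0.9,0.5,0],
  [-1.0,0.3,0],
], twist=[-8.2,-8.2,-8.2,-8.2,-8.2,-8.2,-8.2,-8.2,-8.2,-8.2])

```text
time_s: 12.02
tool_pos: [0.5602, -0.0259, 0.1583]
tool_rot: [-176.3, 0.4, 70.6]
force: [-0.9, 0.3, -3.7]
grip_width: 0.0697
```

>>> arm_command([
  [-1.0,0.2,0],
  [0,0,0],
  [0,0,0],
], twist=[-8.2,0,0])

```text
time_s: 12.4
tool_pos: [0.556, -0.0372, 0.1544]
tool_rot: [-175.8, -0.1, 78.7]
force: [-0.1, -0.2, -3.9]
grip_width: 0.0696
```

```bash
python3 snap.py over1; python3 tilt.py over1 | tail -1 | cut -c 100-520
python3 - <<'E'
from h import *
import pickle
s,c=pickle.load(open("over1.pkl","rb"));T=toolT(s)
im=c["img"].copy()
def bw(bx,by,z): return np.array([.5338+.9703*bx+.2419*by,-.023-.2419*bx+.9703*by,z])
for p in[(-.098,.075,.091),(-.098,-.075,.091),(-.054,.075,.091),(-.054,-.075,.091),(.098,.075,.072),(.098,-.075,.072)]:
    u=wproj(c,bw(*p),T);print(p,np.round(u,1));cv2.circle(im,(int(round(u[0])),int(round(u[1]))),3,(0,0,255),1)
cv2.imwrite("pics/over1c.png",im)
plan([(.563,-.030,.116,76)],step=3)
E
```

```text
[ 0.55599108 -0.03721516  0.15442529] [-1.75828561e+02 -1.08847335e-01  7.87064174e+01] 12.4
54, 18, 130), (58, 12, 130), (62, 11, 130), (66, 11, 130), (70, 10, 132), (74, 9, 132), (78, 10, 131), (82, 9, 131), (86, 9, 131), (90, 9, 132), (94, 9, 133), (98, 17, 187), (102, 18, 190), (106, 18, 193), (110, 19, 196), (114, 17, 197), (118, 17, 188), (122, 18, 193), (126, 18, 198), (130, 18, 195), (134, 19, 198), (138, 17, 198), (142, 17, 188), (146, 17, 200), (150, 18, 199), (154, 18, 200), (158, 18, 199), (162, 1
(-0.098, 0.075, 0.091) [364.   57.1]
(-0.098, -0.075, 0.091) [177.4  45.3]
(-0.054, 0.075, 0.091) [362.  109.8]
(-0.054, -0.075, 0.091) [174.2  99.1]
(0.098, 0.075, 0.072) [335.7 271.2]
(0.098, -0.075, 0.072) [180.6 265.2]
[[0.4, 0.4, 1.9], [0.4, 0.4, 1.9]] [1.4, 1.4]
```

View pics/over1c.png

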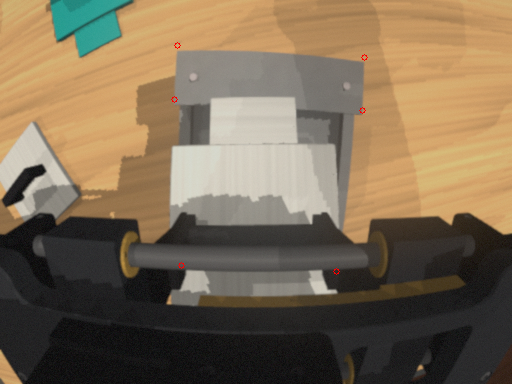

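The box ledge is visible with back corners at about (177,51) and (364,60), its front edge at v≈106–113, and the lip tip over it at v≈98. The box sits about 3 mm further +x than the fit said, and the cover is about 8 mm off in box −y. The tool has drifted about 4° in pitch, so the true tilt is about 17°. I correct before going down.

Run:
```python
from h import *
plan([(.574,-.033,.150,76),(.574,-.033,.114,76)],step=1.5)
```

```text
[[0.4, 0.9, 0.2], [0.4, 0.8, 0.2], [0.0, 0.1, 1.2], [0.0, 0.1, 1.2], [0.0, 0.1, 1.2]] [1.4, 1.4, 0.0, 0.0, 0.0]
```

>>> arm_command([
  [0.4,0.9,0.2],
  [0.4,0.8,0.2],
  [0,0,0],
  [0,0,0],
], twist=[1.4,1.4,0,0])

```text
time_s: 12.95
tool_pos: [0.5738, -0.0307, 0.1486]
tool_rot: [-175.8, 0.1, 75.8]
force: [-1.5, -0.9, -3.8]
grip_width: 0.0695
```

```bash
cat > bx.py <<'E'
from h import *
C=np.array([.5367,-.0237]);a=np.radians(-14)
def st(th0):
    s=telemetry.get_obs();T=toolT(s);g=(T@[0,0,-.019,1])[:3];d=g[:2]-C
    bx=d@[np.cos(a),np.sin(a)];by=d@[-np.sin(a),np.cos(a)]
    # tool lean about jaw axis
    z=T[:3,2];lean=np.degrees(np.arcsin(-(z[:2]@[np.cos(a),np.sin(a)])))
    th=th0-lean;t=np.radians(th);low=(-.096*np.cos(t)+.036*np.sin(t)+bx,g[2]-.096*np.sin(t)-.036*np.cos(t))
    print("t",round(s["time_s"],2),"grip bx,by,z mm",np.round([bx*1e3,by*1e3,g[2]*1e3],1),"tilt",round(th,1),"lip low x,z",np.round(np.array(low)*1e3,1),"F",np.round(s["force"],1),"yaw",s["tool_rot"].round(1))
    return s
def go(wps,step):  # grip targets in box mm
    s=telemetry.get_obs();o=(toolT(s)@[0,0,-.019,1])[:3]-np.array(s["tool_pos"]);W=[]
    for bx,by,z in wps:
        p=C+np.array([np.cos(a)*bx-np.sin(a)*by,np.sin(a)*bx+np.cos(a)*by])/1e3;W.append((p[0]-o[0],p[1]-o[1],z/1e3-o[2],76))
    plan(W,step)
E
python3 -c "
from bx import *
st(21.5);go([(40,0,131)],1.5)"
```

```text
t 12.95 grip bx,by,z mm [ 39.1   2.2 167.6] tilt 17.3 lip low x,z [-41.9 104.7] F [-1.5 -0.9 -3.8] yaw [-1.758e+02  1.000e-01  7.580e+01]
[[-0.1, 0.1, 1.2], [-0.1, 0.1, 1.2], [-0.1, 0.1, 1.2]] [-0.1, -0.1, -0.1]
```

>>> arm_command([
  [-0.1,0.1,1.2],
  [-0.1,0.1,1.2],
  [-0.1,0.1,1.1],
  [0,0,0],
  [0,0,0],
], twist=[0,0,0,0,0])

```text
time_s: 13.58
tool_pos: [0.5721, -0.0345, 0.1103]
tool_rot: [-175.7, 0.2, 75.7]
force: [-0.2, 0.1, -3.8]
grip_width: 0.0697
```

```bash
python3 snap.py hook1; python3 -c "
from bx import *
st(21.5);go([(40,0,129),(2,0,129)],1)
c=optics.read_camera('scene');a=cv2.resize(c['img'][160:290,170:350],None,fx=2.2,fy=2.2)[:286,:396]
cv2.imwrite('pics/hook1c.png',np.hstack([a,cv2.imread('pics/hook1.png')[:286,58:454]]))"
```

```text
[ 0.57211357 -0.03449456  0.1102598 ] [-175.66404863    0.18323487   75.74182839] 13.575
t 13.62 grip bx,by,z mm [ 38.4  -1.9 129.2] tilt 17.2 lip low x,z [-42.7  66.5] F [-0.5  0.4 -3.4] yaw [-175.7    0.2   75.7]
[[0.2, 0.2, 0.0], [0.0, -0.9, 0.1], [0.0, -0.9, 0.1], [0.0, -0.9, 0.1], [0.0, -0.9, 0.1]] [-0.3, 0.0, 0.0, 0.0, 0.0]
```

View pics/hook1c.png

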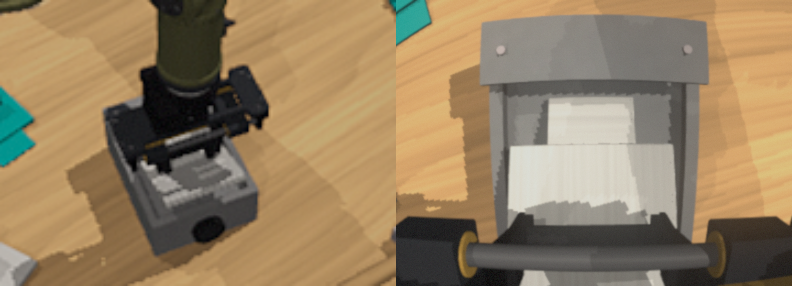

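The lip tip (crop v≈98) is inside the rims, in front of the ledge's front edge (v≈82), and centred within about 2 mm. I slide it under the ledge.

>>> arm_command([
  [0.2,-0.6,0.1],
  [0,-0.8,0.1],
  [0,-0.8,0.1],
  [0,-0.8,0.1],
  [0,-0.6,0.1],
  [0,0,0],
  [0,0,0],
], twist=[-0.3,0,0,0,0,0,0])

```text
time_s: 14.55
tool_pos: [0.5351, -0.0228, 0.1091]
tool_rot: [-175.8, 0.2, 76.1]
force: [-0.1, -0.5, -3.9]
grip_width: 0.0693
```

```bash
python3 snap.py hook2; python3 tilt.py hook2|tail -1|cut -c 100-420; python3 -c "
from bx import *
st(21.5);go([(3,0,129)],1)"
```

```text
[ 0.53509273 -0.02278538  0.10912942] [-175.78841274    0.20748087   76.09649493] 14.55
 93, 145), (58, 102, 159), (62, 101, 159), (66, 99, 155), (70, 87, 148), (74, 13, 123), (78, 13, 127), (82, 12, 127), (86, 11, 130), (90, 10, 132), (94, 9, 133), (98, 9, 132), (102, 10, 131), (106, 10, 131), (110, 9, 132), (114, 8, 132), (118, 8, 132), (122, 8, 132), (126, 8, 133), (130, 8, 133), (134, 8, 133), (138, 8,
t 14.6 grip bx,by,z mm [ -0.4   0.6 128.1] tilt 17.3 lip low x,z [-81.4  65.2] F [-0.4 -0.4 -4.6] yaw [-175.8    0.2   76.1]
[[-0.1, 0.3, -0.1]] [0.1]
```

The ledge now hides the lip, so it is hooked with its tip at about x −81. I swing down along the arc about the lip tip, with 15 N grip so the bar can pivot.

```bash
python3 -c "
from bx import *
go([(2,0,122),(7.4,0,114),(12.7,0,105),(17,0,95)],0.7)"
```

```text
[[-0.1, 0.3, 0.6], [0.0, 0.3, 0.4], [0.0, 0.3, 0.4], [0.0, 0.3, 0.4], [0.0, 0.3, 0.4], [0.0, 0.3, 0.5], [0.0, 0.3, 0.5]] [0.1, 0.0, 0.0, 0.0, 0.0, 0.0, 0.0]
```

>>> arm_command([
  [0,0.3,0.6],
  [0,0.3,0.4],
  [0,0.3,0.4],
  [0,0,0],
], twist=[0,0,0,0], grip=0, force=15)

```text
time_s: 15.1
tool_pos: [0.5441, -0.0252, 0.0935]
tool_rot: [-175.8, 0.2, 76.1]
force: [-0.4, 0.0, -2.2]
grip_width: 0.0703
```

```bash
python3 -c "
from bx import *
st(21.5);go([(12.7,0,105),(17,0,95)],0.7)"
```

```text
t 15.1 grip bx,by,z mm [  9.    0.4 112.5] tilt 17.3 lip low x,z [-72.   49.6] F [-0.4  0.  -2.2] yaw [-175.8    0.2   76.1]
[[-0.0, 0.2, 0.4], [-0.0, 0.2, 0.4], [0.0, 0.3, 0.5], [0.0, 0.3, 0.5]] [0.0, 0.0, 0.0, 0.0]
```

>>> arm_command([
  [0,0.2,0.4],
  [0,0.3,0.4],
  [0,0.2,0.5],
  [0,0.2,0.3],
  [0,0,0],
], twist=[0,0,0,0,0])

```text
time_s: 15.72
tool_pos: [0.5516, -0.027, 0.0775]
tool_rot: [-175.7, 0.2, 76.1]
force: [0.9, 0.8, -4.1]
grip_width: 0.0697
```

```bash
python3 snap.py sw1; python3 -c "
from bx import *
st(4);go([(17,0,94)],0.7)
c=optics.read_camera('scene');a=cv2.resize(c['img'][160:290,170:350],None,fx=2.2,fy=2.2)[:286,:396]
cv2.imwrite('pics/sw1c.png',np.hstack([a,cv2.imread('pics/sw1.png')[:286,58:454]]))"; python3 tilt.py sw1 200|head -4
```

```text
[ 0.55162963 -0.02696724  0.07751966] [-175.67566325    0.24047189   76.06008007] 15.725
t 15.78 grip bx,by,z mm [16.7  0.5 96.4] tilt -0.3 lip low x,z [-79.5  61. ] F [-1.1 -0.3 -0.7] yaw [-175.7    0.2   76.1]
[[-0.1, 0.0, 0.2]] [0.1]
0 tip [305.7, 65.5] plate [347.6, 128.1]
3 tip [304.3, 69.2] plate [345.9, 129.9]
6 tip [303.0, 73.2] plate [344.3, 132.0]
9 tip [301.7, 77.4] plate [342.8, 134.3]
```

View pics/sw1c.png

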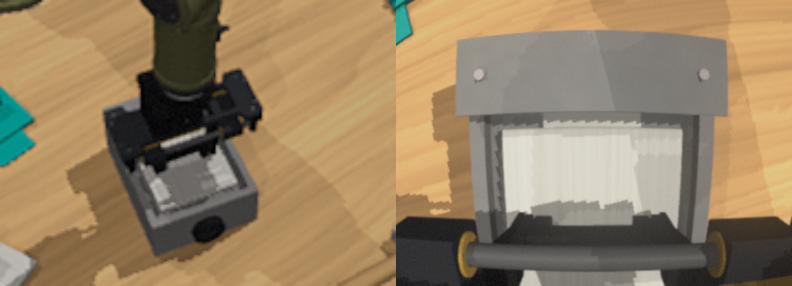

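The plate lies inside the rims with the lip root just under the ledge (v≈120) and the plate edge at v≈128, nearly flat. I press down slightly to seat it.

>>> arm_command([
  [0,0,0.15],
  [0,0,0.15],
  [0,0,0],
], twist=[0,0,0])

```text
time_s: 16.2
tool_pos: [0.5517, -0.027, 0.0776]
tool_rot: [-175.7, 0.3, 76.0]
force: [-0.4, 0.8, -2.4]
grip_width: 0.0697
```

```bash
python3 -c "
from bx import *
s=st(4);print(s['wrist_torque'])"
```

```text
t 16.2 grip bx,by,z mm [16.8  0.6 96.5] tilt -0.3 lip low x,z [-79.4  61. ] F [-0.4  0.8 -2.4] yaw [-175.7    0.3   76. ]
[ 0.1031323  -0.28582457  0.00437973]
```

>>> arm_command([
  [0,0,0.4],
  [0,0,0.4],
  [0,0,0.4],
], twist=[0,0,0])

```text
time_s: 16.58
tool_pos: [0.5539, -0.0275, 0.074]
tool_rot: [-176.0, 0.5, 76.0]
force: [-6.4, -0.9, 20.0]
grip_width: 0.0699
```

```bash
python3 -c "
from bx import *
s=st(4);print(s['wrist_torque'])"
```

```text
t 16.57 grip bx,by,z mm [19.   0.6 93. ] tilt 0.0 lip low x,z [-77.   56.9] F [-6.4 -0.9 20. ] yaw [-176.     0.5   76. ]
[0.0097278  1.53372854 0.07702673]
```

It is seated, with 20 N of reaction. I relax, open and retract.

>>> arm_command([
  [0,0,0],
  [0,0,0],
], twist=[0,0])

```text
time_s: 16.82
tool_pos: [0.5545, -0.0276, 0.0741]
tool_rot: [-176.1, 0.5, 76.0]
force: [-0.0, -0.2, -1.7]
grip_width: 0.0696
```

>>> arm_command([
  [0,0,0],
  [0,0,0],
  [0,0,0],
  [0,0,0],
], twist=[0,0,0,0], grip=100)

```text
time_s: 17.32
tool_pos: [0.5547, -0.0275, 0.0735]
tool_rot: [-176.1, 0.5, 76.0]
force: [-0.3, -0.4, -0.2]
grip_width: 0.0864
```

>>> arm_command([
  [0,0,-1],
  [0,0,-2],
  [0,0,-4],
  [0,0,-5],
  [0,0,-5],
  [0,0,0],
  [0,0,0],
], twist=[0,0,0,0,0,0,0])

```text
time_s: 18.2
tool_pos: [0.5676, -0.0281, 0.2563]
tool_rot: [-176.5, 0.4, 76.1]
force: [0.9, 0.3, 0.5]
grip_width: 0.0872
```

```bash
python3 snap.py fin; python3 -c "
from bx import *
s=st(4)
c=optics.read_camera('scene');a=cv2.resize(c['img'][160:290,170:350],None,fx=2.2,fy=2.2)[:286,:396]
cv2.imwrite('pics/finc.png',np.hstack([a,cv2.imread('pics/fin.png')[:286,58:454]]))"
```

```text
[ 0.56759346 -0.02811809  0.25631237] [-176.5136629     0.41246697   76.07256046] 18.2
t 18.25 grip bx,by,z mm [ 32.4   3.5 275.5] tilt 0.6 lip low x,z [-63.3 238.6] F [0.4 0.2 1. ] yaw [-176.5    0.4   76.1]
```

The picture limit is reached, so I check numerically: plate extent at seat height, bar position and tilt, and the plain cover's position in the top view.

Run:
```python
from bx import *
import pickle
s,c=pickle.load(open("fin.pkl","rb"));T=toolT(s);I=c["img"].astype(int)
def at(u,v,z): o,d=wray(c,u,v,T);return (o+d*(z-o[2])/d[2])[:2]-C
R=np.array([[np.cos(a),np.sin(a)],[-np.sin(a),np.cos(a)]])
m=((I.min(2)>120)&(np.ptp(I,axis=2)<40)).astype(np.uint8);m[215:]=0;m[:, :150]=0;m[:,370:]=0
n,l,st_,ce=cv2.connectedComponentsWithStats(m);i=1+np.argmax(st_[1:,4]);print(st_[i])
k=cv2.findContours((l==i).astype(np.uint8),0,1)[0];k=max(k,key=len)
Q=np.array([R@at(*q[0],.07) for q in k])*1e3;print("plate box-frame x",np.percentile(Q[:,0],[0,3,97,100]).round(1),"y",np.percentile(Q[:,1],[0,3,97,100]).round(1))
print("rect",cv2.minAreaRect(Q.astype(np.float32)))
b=(I.max(2)<75).astype(np.uint8);b[:90]=0;b[212:]=0;b[:,:180]=0;b[:,340:]=0
n,l,st_,ce=cv2.connectedComponentsWithStats(b);i=1+np.argmax(st_[1:,4]);ys,xs=np.nonzero(l==i);B=np.array([R@at(u,v,.104) for u,v in zip(xs,ys)])*1e3
print("bar",st_[i],"ctr",B.mean(0).round(1),"len",np.ptp(B,axis=0).round(1))
t0=pickle.load(open("top.pkl","rb"))["img"].astype(int);t1=optics.read_camera("top")["img"].astype(int)
d=np.abs(t0-t1).max(2);print("plain region diff mean/max",d[135:192,362:424].mean(),d[135:192,362:424].max())
```

```text
[ 207  106   93  103 8142]
plate box-frame x [-48.6 -48.5  76.4  76.6] y [-54.8 -54.6  55.2  55.5]
rect ((13.91091537475586, 0.30178070068359375), (125.0784912109375, 110.19287109375), 0.12680600583553314)
bar [222 157  62  13 709] ctr [15.1 -0.5] len [13.4 66.6]
plain region diff mean/max 31.992076966610075 124
```

Run:
```python
from h import *
import pickle
for c in(pickle.load(open("scene.pkl","rb")),optics.read_camera("scene")):
    I=c["img"].astype(int);m=np.zeros(I.shape[:2],np.uint8);w=((I.min(2)>110)&(np.ptp(I,axis=2)<45));m[255:315,120:198]=w[255:315,120:198]
    k=max(cv2.findContours(m,0,2)[0],key=cv2.contourArea);print(cv2.minAreaRect(k))
for c in(pickle.load(open("top.pkl","rb")),optics.read_camera("top")):
    I=c["img"].astype(int);m=np.zeros(I.shape[:2],np.uint8);w=((I.min(2)>110)&(np.ptp(I,axis=2)<45));m[135:192,362:424]=w[135:192,362:424]
    k=max(cv2.findContours(m,0,2)[0],key=cv2.contourArea);print(cv2.minAreaRect(k))
```

```text
((158.36923217773438, 284.3538818359375), (42.916015625, 38.450767517089844), 29.744882583618164)
((158.28662109375, 284.4745178222656), (43.57554244995117, 37.90912628173828), 28.610462188720703)
((392.1253356933594, 163.78485107421875), (37.784202575683594, 34.01310348510742), 66.25050354003906)
((392.12933349609375, 163.80172729492188), (37.553646087646484, 34.2709846496582), 66.80140686035156)
```

The plain cover has not moved; the difference was only shadow. Handing in.

```bash
python3 -c "
from h import *
print(env.sign_off())"
```

```text
the job is handed in; nothing more can be done
None
```

The lipped cover now lies on the box's seat with its lip under the ledge. I let go only after it was seated, and handed in at about 18.5 s of robot time.

- **How it was done:** I gripped the cover's handle by its bar ends and tilted it about 21° lip-down against the box's side rim. Tool drift left about 17° when I slid the lip under the ledge. I then swung it down until it seated with about 20 N of reaction, opened the gripper and withdrew.
- **Cover position:** the final wrist image puts the plate at box y −55 to +55 mm. Its far edge is at x +77 mm, inside the rim at 88 mm, and the bar's middle is at x 15 mm. The plate measured 110 mm wide at seat height, as it should if it lies flat.
- **Robot:** the gripper is clear and the force reads about zero.
- **Plain cover:** it stands at the same pixels in both fixed cameras as at the start. A raw image difference there was large, but that came from shadow.

**Checks that disagreed or could not be made:**
- The first handle height triangulation from two wrist views gave 83 mm. A closer view gave 47 mm, matching the expected height, and I used that.
- The box position from the top camera was about 3 mm off the wrist view; I used the wrist view.
- The tool leaned about 4° from drift.
- I had reached the picture limit, so I checked the final state by numbers only and did not see it.

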